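# Centre the egg cup on its serving stand

## Task

The egg cup stands off to one side of the small round serving stand: gently push it with a fingertip or the outside of a finger, low down so that it does not tip, until it stands upright in the middle of the stand with its foot inside the brass ring, the egg still sitting in it. Only push it: do not pinch, lift or tip over the cup or its egg. Leave the stand where it is, do not disturb the other things on the worktop, and finish clear of everything.

Things in the scene. Friction and masses are not known exactly. Their poses are not given: they have to be found in the camera images.
- stand: dark wooden round pedestal stand, loose, 1.3 kg, 60 mm high; flat round top plate 160 mm across and 9 mm thick, base 104 mm across. Origin at the centre of its underside on the worktop, z up; its yaw has no visible meaning. A flush brass ring, outer diameter 83 mm and inner diameter 78 mm, is inlaid round the centre of the top.
- stand_centre (a point): the centre of the stand's top face (and of the brass ring), 60 mm above the worktop
- egg_cup: blue glazed egg cup, loose, about 0.13 kg, standing on the stand's top 27 to 44 mm off its centre, in any direction. Origin at the centre of its underside, z up. Its foot is a disc 60 mm across and 9 mm thick (the widest part), then a waist 32 mm across at 12 mm height, then a bowl that widens to 48 mm across at the rim, 38 mm above the underside. It slides on the stand when pushed low at the foot; pushed high up it rocks.
- egg: brown egg, 39 mm across and 48 mm tall, 0.06 kg, sitting loose and upright in the egg cup. Origin at the middle of its blunt lower end, about 14 mm above the egg cup's underside when seated, so its top is about 62 mm above the stand's top face.
- pepper_mill: bystander: dark wooden pepper mill, 58 mm across, 160 mm tall, origin at the centre of its underside
- salt: bystander: glass salt shaker with grey cap, 44 mm across, 90 mm tall, origin at the centre of its underside
- mug_b: bystander: pink and white mug, 90 x 122 mm with its handle, 105 mm tall, origin at the centre of its underside
- lemon: bystander: lemon, 78 x 55 x 56 mm, origin at its underside
- teaspoon: bystander: steel teaspoon lying flat, 130 x 26 x 11 mm, origin at the centre of its underside
There are look-alikes about, which are no part of the job. Of the things that look like the egg_cup, the largest one is meant.

How it is judged:
By the outcome, as a careful person would: the job done as asked, in the order asked, and still so for the second after the job is handed in, with the robot touching nothing.
It also fails if it takes over 48 s, if anything falls off the work surface, if the arm or the gripper's body presses on something with over 40 N, if the wrist force passes 120 N, or if a joint passes its speed limit or range.

## Robot

A 6-joint arm with a two-finger parallel gripper is mounted at the origin on a cart in front of the work surface, level with it; the furniture and walls round the work are solid. World frame = base frame: x ahead of the robot, y to its left, z up, the work surface at z = 0. Lengths are in mm, angles in rad, forces in N, time in s.
With the tool pointing down it reaches from about 275 to 750 mm from the base axis. Payload 10.2 kg.
Tool frame: the origin (TCP) lies at the very end of the fingers, on their centre line; the grasp point (between the pads) lies 19 mm behind it; z points along the fingers, y is the direction in which the jaws open and shut (so a half turn about z gives the same grasp; the last joint's range is limited). The gripper opens to 85 mm and grips with 20 to 120 N. Pads are 22 mm wide; open, the fingers measure 114 mm over their backs; the gripper's body (76 mm by 85 mm) begins 54 mm behind the grasp point. The pads swing forward as they close: fully open they stand 13 mm farther back than shut.
Start: joints at [-1.417, 0.313, 1.498, -0, 1.331, -0.223], TCP at [193.16, -488.181, 231.294] pointing down, gripper open.
Joint ranges: [-2.94, 2.94], [-0.97, 2.17], [0.19, 2.56], [-1.23, 4.37], [0.02, 3.11], [-2.88, 2.88]. Speed limits (rad/s): [2.39, 2.39, 3.01, 3.14, 3.14, 3.14].

## Interface

Orientations are given as a unit quaternion [w, x, y, z].
In Python, from rig import ctrl, eyes, order gives the robot as it stands.
- The arm moves only by the tool move_arm, never from a script. Its argument "deltas" is a list of rows, each a list of 6 numbers: the shift along the tool's x, y, z in cm, then the turn, a rotation vector about the tool's x, y, z in degrees. A call has exactly 10 rows; each row shifts and turns the commanded pose from where the row before left it, along the tool's axes as they then stand; what a row does not reach is not made up. A row lasts 1/10 s, in which the tool goes at most 50 mm and 8.59 degrees, less where a joint would pass 70% of its speed; a pose out of reach is approached as far as the arm can. A call is refused whole if a number of a shift passes 5 or a number of a turn 8.59, either way. A call with a gripper value outside its range is refused whole. "grip" is the finger opening in cm, from 0 to 8.54, set as the call begins (left out, the last holds). The fingers move at their own pace and stop on an object; "newtons" is the grip in N (left out, the last holds). Time passes only in rows, so rows that do not move let the fingers close, or fill a call up. It gives the time, the measured TCP pose, the force and the opening at its end, in the units of the state.
- ctrl.sense(): the state, without advancing time (a new reading comes with each control period).
- eyes.capture(name): name is "scene" or "top" or "wrist"; returns the picture (384x512x3 uint8, blue, green, red); there is no depth.
- eyes.camera_params(name): a dict with "K" (3x3 intrinsics, pixels), "k1" (the pictures are not rectified: a ray, as slopes to the right and down, at radius r is drawn at 1 + k1 r^2 times it, then the intrinsics apply), "camera_from_world" (4x4, takes a point from world to camera coordinates). Camera axes: x right, y down, z forward; pixel columns grow to the right and rows downward; lengths in mm; the calibration is good to about 2 mm. A picture is of the moment at which its call begins: read the wrist's pose just before it. camera_params takes no time and is no camera call; for the wrist camera it gives the pose at the moment of the call.
- order.finish_job(): hands the job in, once; it reports no verdict.
The state is a dict: "time_s": time; "joints": joint angles; "dq": joint speeds; "tau": joint torques, N m; "eef_pos": TCP position; "ee_rot": TCP orientation; "force": force on the tool from outside, world axes, zero at the start; "wrist_torque": the same for the moment, N m; "grip_width": opening from 0.0 (shut) to 1.0 (fully open).
Only numpy, scipy, OpenCV 4.12 (cv2) and the standard library are available. Lean on these libraries where they do the work, as an engineer would, in place of code of your own. Each camera call takes 0.05 s, during which the arm holds its last target.

## Working session

There is one attempt and no reset: what is moved stays moved. The work goes in short steps, Python scripts to look and compute and a tool call to move; the robot and the scene stay as the last step left them, time stands still between calls to the robot, and variables do not carry over. Pictures are saved under pics/ and viewed, and the job is handed in when it is done.

Besides the shell and the picture viewer there is one more tool, called after "Call:" by a JSON object that holds its "op" and its "data". move_arm: Moves the arm, as the interface text tells. Its arguments: {"type":"object","properties":{"deltas":{"type":"array"},"grip":{"type":"number"},"newtons":{"type":"number"}},"required":["deltas"]}

```bash
mkdir -p pics; ls
python3 - <<'E'
from rig import ctrl, eyes, order
import cv2
print(ctrl.sense())
for n in ("scene","top"):
    im=eyes.capture(n); cv2.imwrite(f"pics/{n}0.png",im); p=eyes.camera_params(n); print(n,p)
E
```

```text
pics
{'time_s': 0.0, 'joints': array([-1.41740708e+00,  3.13441538e-01,  1.49846714e+00, -1.73397609e-05,
        1.33098960e+00, -2.23389620e-01]), 'dq': array([-0.00050855, -0.00103836, -0.0006594 , -0.00239565, -0.00075577,
       -0.00072158]), 'tau': array([ 2.61893001e-04, -4.12275553e+01, -2.59733301e+01, -1.75543041e-04,
        4.24821832e-03,  5.07263735e-05]), 'eef_pos': array([ 193.10960798, -487.90721295,  230.72809157]), 'ee_rot': array([-6.52708241e-04,  9.82306535e-01,  1.87279058e-01,  1.44286456e-05]), 'force': array([-0.45538272, -0.18147577, -0.30265343]), 'wrist_torque': array([ 0.00464724, -0.01624503,  0.03642215]), 'grip_width': 0.9991486945515814}
scene {'K': array([[430.72648221,   0.        , 254.71915659],
       [  0.        , 430.72648221, 187.84098555],
       [  0.        ,   0.        ,   1.        ]]), 'k1': 0.02706684068710369, 'camera_from_world': array([[-8.02482700e-01, -5.96365042e-01, -1.92419859e-02,
         4.90541671e+02],
       [-4.10563847e-01,  5.75290311e-01, -7.07444970e-01,
         2.73839653e+02],
       [ 4.32965177e-01, -5.59812286e-01, -7.06506447e-01,
         1.19596018e+03],
       [ 0.00000000e+00,  0.00000000e+00,  0.00000000e+00,
         1.00000000e+00]])}
top {'K': array([[489.86016634,   0.        , 258.27335749],
       [  0.        , 489.86016634, 192.14253548],
       [  0.        ,   0.        ,   1.        ]]), 'k1': 0.033696127368699265, 'camera_from_world': array([[ 1.21361660e-02, -9.99897266e-01,  7.62694127e-03,
         2.90686688e+00],
       [-9.99246068e-01, -1.24088666e-02, -3.67874445e-02,
         5.86590290e+02],
       [ 3.68783069e-02, -7.17473254e-03, -9.99294008e-01,
         1.37555601e+03],
       [ 0.00000000e+00,  0.00000000e+00,  0.00000000e+00,
         1.00000000e+00]])}
```

View pics/scene0.png

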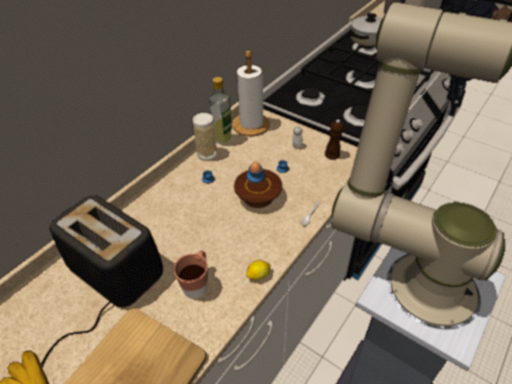

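View pics/top0.png

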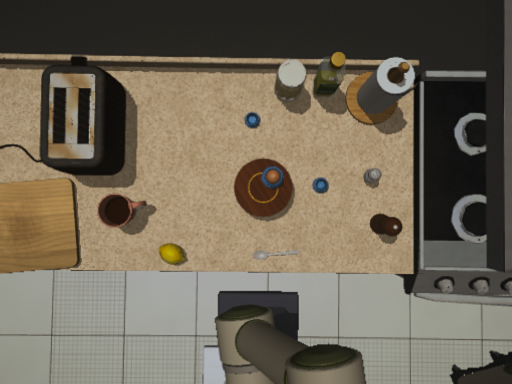

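The stand is at about (264,188) in the top view, with the cup at about (272,178), toward the upper right. The two smaller blue cups at (252,120) and (320,185) are the look-alikes. I'll zoom in to measure.

```bash
cat > h.py <<'E'
import numpy as np, cv2
from rig import ctrl, eyes, order
def proj(n,P,p=None):
    p=p or eyes.camera_params(n); T=np.array(p["camera_from_world"]);K=np.array(p["K"])
    P=np.atleast_2d(P).astype(float); c=P@T[:3,:3].T+T[:3,3]; s=c[:,:2]/c[:,2:]
    s=s*(1+p["k1"]*(s**2).sum(1,keepdims=True)); return s@K[:2,:2].T+K[:2,2]
def unproj(n,uv,z,p=None):
    p=p or eyes.camera_params(n); T=np.array(p["camera_from_world"]);K=np.array(p["K"])
    uv=np.atleast_2d(uv).astype(float); out=[]
    for q in uv:
        d=(q-K[:2,2])/np.diag(K)[:2]; s=d.copy()
        for _ in range(20): s=d/(1+p["k1"]*(s@s))
        R=T[:3,:3]; o=-R.T@T[:3,3]; r=R.T@np.r_[s,1]; out.append(o+r*(z-o[2])/r[2])
    return np.array(out)
def circ(c,r,z,n=120):
    a=np.linspace(0,2*np.pi,n); return np.c_[c[0]+r*np.cos(a),c[1]+r*np.sin(a),np.full(n,z)]
def overlay(n,im,circs,ctr,half,k,fn,p=None):
    x0,y0=int(ctr[0]-half[0]),int(ctr[1]-half[1])
    x0=max(x0,0);y0=max(y0,0)
    c=im[y0:y0+2*half[1],x0:x0+2*half[0]]
    c=cv2.resize(c,None,fx=k,fy=k,interpolation=cv2.INTER_CUBIC)
    raw=c.copy()
    for (P,col) in circs:
        q=((proj(n,P,p)-[x0,y0]+.5)*k-.5)
        cv2.polylines(c,[np.round(q*16).astype(int).reshape(-1,1,2)],False,col,1,cv2.LINE_AA,4)
    cv2.imwrite(fn,np.hstack([raw,c]))
E
python3 - <<'E'
from h import *
im=cv2.imread("pics/top0.png")
hsv=cv2.cvtColor(im,cv2.COLOR_BGR2HSV)
s=unproj("top",[264,188],60)[0]; c=unproj("top",[272,178],69)[0]; print(s,c)
sub=hsv[150:225,225:305]
# non-counter mask: dark
m=(sub[...,2]<120).astype(np.uint8)
cn=max(cv2.findContours(m,cv2.RETR_EXTERNAL,cv2.CHAIN_APPROX_NONE)[0],key=cv2.contourArea)
print(cv2.fitEllipse(cn),cv2.boundingRect(cn))
overlay("top",im,[(circ(s,80,60),(0,255,0)),(circ(s,40,60),(0,255,255)),(circ(c,30,69),(255,255,255))],(264,186),(33,36),6,"pics/z1.png")
im=cv2.imread("pics/scene0.png")
overlay("scene",im,[(circ(s,80,60),(0,255,0)),(circ(s,40,60),(0,255,255)),(circ(c,30,69),(255,255,255))],(257,185),(33,36),6,"pics/z2.png")
E
```

```text
[596.20666064  -5.03754181  60.        ] [623.23708013 -26.26625114  69.        ]
((39.1540641784668, 39.097694396972656), (57.71982955932617, 62.74049758911133), 144.97589111328125) (9, 8, 61, 63)
```

View pics/z1.png

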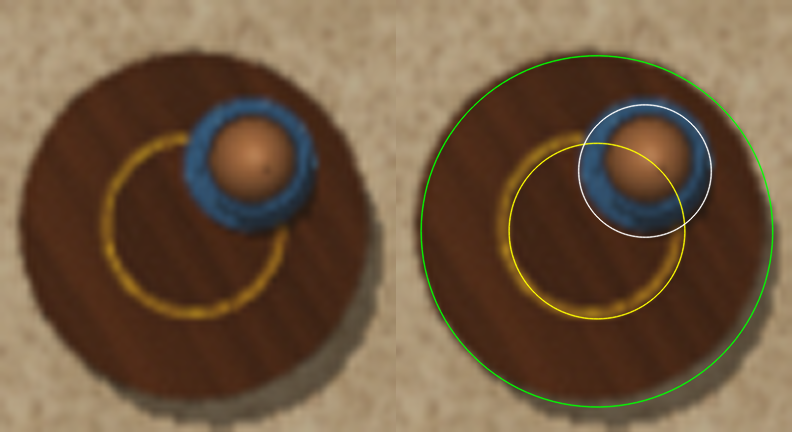

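View pics/z2.png

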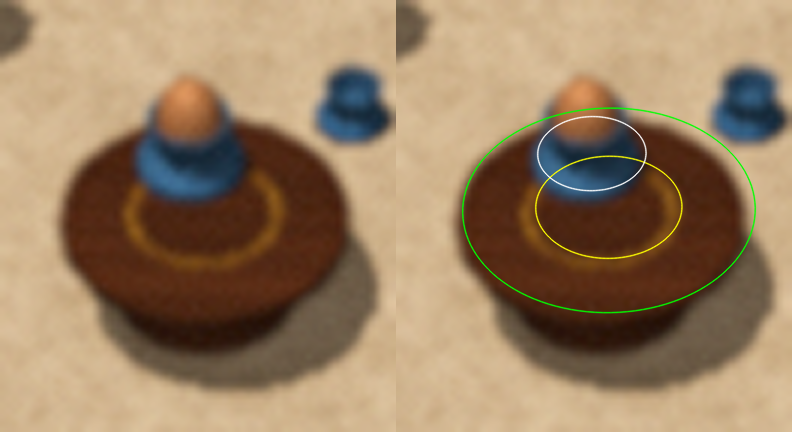

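```bash
cat >> h.py <<'E'
from scipy.optimize import least_squares
def fitc(P,r,c0):
    f=lambda c: np.hypot(P[:,0]-c[0],P[:,1]-c[1])-r
    s=least_squares(f,c0,loss="soft_l1",f_scale=1.5); return s.x,np.sqrt(np.mean(s.fun**2) if 0 else np.median(f(s.x)**2))
def measure(n,im,s0=(600,0),box=140,verbose=True):
    k=4; big=cv2.resize(im,None,fx=k,fy=k,interpolation=cv2.INTER_CUBIC)
    hsv=cv2.cvtColor(big,cv2.COLOR_BGR2HSV).astype(int); H,S,V=hsv[...,0],hsv[...,1],hsv[...,2]
    near=np.zeros(H.shape,np.uint8)
    q=(proj(n,circ(s0,70,60))+.5)*k-.5; cv2.fillPoly(near,[q.astype(int)],1)
    near2=np.zeros(H.shape,np.uint8)
    q=(proj(n,circ(s0,115,60))+.5)*k-.5; cv2.fillPoly(near2,[q.astype(int)],1)
    R={}
    br=(near==1)&(H>=13)&(H<=28)&(V>95)&(S>140)
    v,u=np.nonzero(br); P=unproj(n,np.c_[(u+.5)/k-.5,(v+.5)/k-.5][::max(1,len(u)//1500)],60)
    R["ring"]=fitc(P,40.25,s0)
    bl=((near2==1)&(H>=95)&(H<=125)&(S>90)&(V>40)).astype(np.uint8)
    cn=max(cv2.findContours(bl,cv2.RETR_EXTERNAL,cv2.CHAIN_APPROX_NONE)[0],key=cv2.contourArea).reshape(-1,2)
    R["bluebox"]=(cn.min(0)/k,cn.max(0)/k)
    uv=(cn+.5)/k-.5
    if n=="scene": # lower half only = foot front
        uv=uv[uv[:,1]>uv[:,1].max()-9]
    P=unproj(n,uv,66 if n=="scene" else 68); R["foot"]=fitc(P,30,P.mean(0)[:2])
    wood=((near2==1)&((H<=12)|(H>170)|(H<=28)&(S>140))&(V<150)&(S>115)).astype(np.uint8)
    wood[br]=1; wood[bl==1]=1
    cn=max(cv2.findContours(wood,cv2.RETR_EXTERNAL,cv2.CHAIN_APPROX_NONE)[0],key=cv2.contourArea).reshape(-1,2)
    uv=(cn+.5)/k-.5
    P=unproj(n,uv,58); R["plate"]=fitc(P,80,P.mean(0)[:2])
    cv2.imwrite(f"pics/m_{n}.png",np.hstack([x[int(q[:,1].min()):int(q[:,1].max()),int(q[:,0].min()):int(q[:,0].max())]*255 for x in (br.astype(np.uint8),bl,wood)]))
    for a,b in R.items(): print(n,a,b)
    return R
E
python3 - <<'E'
from h import *
for n in("top","scene"):
    measure(n,cv2.imread(f"pics/{n}0.png"))
a=cv2.imread("pics/m_top.png");b=cv2.imread("pics/m_scene.png")
w=max(a.shape[1],b.shape[1]);pad=lambda x:cv2.copyMakeBorder(x,0,0,0,w-x.shape[1],0)
o=np.vstack([pad(a),pad(b)]);cv2.imwrite("pics/m.png",cv2.resize(o,(780,int(780*o.shape[0]/o.shape[1]))))
E
```

```text
top ring (array([599.24224921,  -2.24895612]), np.float64(2.0443650306717136))
top bluebox (array([262.  , 166.75]), array([283.25, 187.5 ]))
top foot (array([626.84115718, -26.29876843]), np.float64(1.7125058201310124))
top plate (array([598.28744199,  -2.08352318]), np.float64(1.7047073809380693))
scene ring (array([597.62291035,   1.2451879 ]), np.float64(2.559621921439394))
scene bluebox (array([247. , 171.5]), array([264., 182.]))
scene foot (array([623.2963269 , -21.12744522]), np.float64(1.5127263255723928))
scene plate (array([587.2697986 ,  12.50243724]), np.float64(6.600594757750784))
```

View pics/m.png

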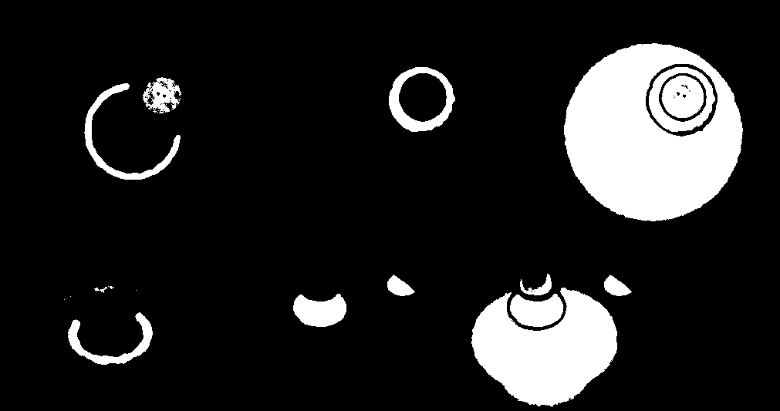

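Both views agree to within a few mm. The ring centre is at about (598.5,−1). The cup is offset about (+27,−23) from it, or 35 mm, which fits the stated 27–44 mm. I'll travel high with the fingers shut, then turn so the flat finger side faces the cup.

Call:
{"op": "move_arm", "data": {"deltas": [[3.7,-1.4,0,0,0,0],[3.7,-1.4,0,0,0,0],[3.7,-1.4,0,0,0,0],[3.7,-1.4,0,0,0,0],[3.7,-1.4,0,0,0,0],[3.7,-1.4,0,0,0,0],[3.7,-1.4,0,0,0,0],[3.7,-1.4,0,0,0,0],[3.7,-1.4,0,0,0,0],[3.7,-1.4,0,0,0,0]], "grip": 0}}

```text
time_s: 1.1
eef_pos: [486.7, -220.5, 231.1]
ee_rot: [-0.0, 0.982, 0.187, -0.0]
force: [0.4, -0.9, -0.3]
grip_width: 0.0
```

Call:
{"op": "move_arm", "data": {"deltas": [[3.8,-1.45,0,0,0,0],[3.8,-1.45,0,0,0,0],[3.8,-1.45,0,0,0,0],[3.8,-1.45,0,0,0,0],[3.8,-1.45,0,0,0,0],[3.8,-1.45,0,0,0,0],[0,0,0,0,0,-8.5],[0,0,0,0,0,-8.5],[0,0,0,0,0,-8.5],[0,0,0,0,0,-8.5]]}}

```text
time_s: 2.1
eef_pos: [665.6, -56.9, 230.6]
ee_rot: [-0.0, 0.883, 0.469, -0.0]
force: [-0.5, 0.3, 0.1]
grip_width: -0.002
```

Call:
{"op": "move_arm", "data": {"deltas": [[0,0,0,0,0,-8.5],[0,0,0,0,0,-8.5],[0,0,0,0,0,-8.5],[0,0,0,0,0,-8.5],[0,0,0,0,0,-8.5],[0,0,0,0,0,-8.5],[0,0,0,0,0,-8.5],[0,0,0,0,0,-8.5],[0,0,0,0,0,-8.5],[0,0,0,0,0,-6.9]]}}

```text
time_s: 3.1
eef_pos: [665.5, -57.0, 230.7]
ee_rot: [-0.001, 0.348, 0.938, -0.0]
force: [-0.3, -0.0, -0.4]
grip_width: -0.001
```

Run:
```python
from h import *
from scipy.spatial.transform import Rotation as R
s=ctrl.sense(); print(s["time_s"],s["eef_pos"],s["joints"].round(3)); q=s["ee_rot"]; M=R.from_quat(np.r_[q[1:],q[0]]).as_matrix(); print(M.round(4), np.arctan2(M[1,0],M[0,0]))
for n in("top","scene","wrist"):
    im=eyes.capture(n); cv2.imwrite(f"pics/{n}1.png",im)
```

```text
3.1 [665.54600741 -57.0111367  230.74270538] [-0.26   0.646  0.993  0.     1.504 -1.121]
[[-7.584e-01  6.518e-01 -1.000e-03]
 [ 6.518e-01  7.584e-01  3.000e-04]
 [ 1.000e-03 -4.000e-04 -1.000e+00]] 2.4316155027135906
```

View pics/wrist1.png

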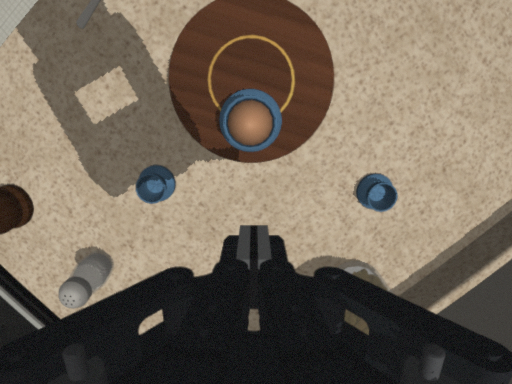

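View pics/scene1.png

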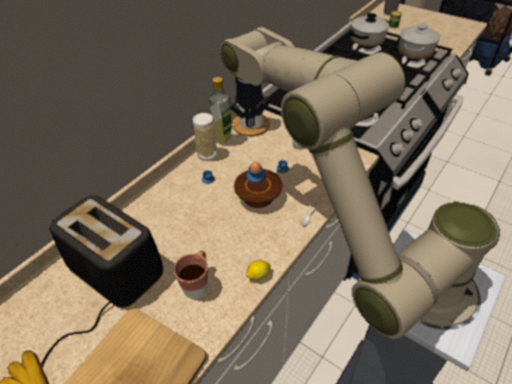

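The wrist view shows the ring centred at about (252,78), the cup at (250,120) and the shut finger tips at about (254,228). The two small cups are well clear. I'll measure from this view as well.

Run:
```python
from h import *
im=cv2.imread("pics/wrist1.png")
measure("wrist",im,s0=(598,-1))
p=eyes.camera_params("wrist")
print(-p["camera_from_world"][:3,:3].T@p["camera_from_world"][:3,3], proj("wrist",[665.5,-57,230.7]))
s=(598.5,-1);c=(625.5,-24)
overlay("wrist",im,[(circ(s,80,60),(0,255,0)),(circ(s,39,60),(0,255,255)),(circ(s,41.5,60),(0,255,255)),(circ(c,30,69),(255,255,255)),(circ(c,30,60),(255,0,255))],(250,85),(95,85),4,"pics/z3.png")
x=cv2.imread("pics/z3.png");cv2.imwrite("pics/z3.png",x[:,x.shape[1]//2:])
m=cv2.imread("pics/m_wrist.png");cv2.imwrite("pics/m_wrist.png",cv2.resize(m,(780,int(780*m.shape[0]/m.shape[1]))))
```

```text
Traceback (most recent call last):
  File "h.py", line 54, in measure
    cv2.imwrite(f"pics/m_{n}.png",np.hstack([x[int(q[:,1].min()):int(q[:,1].max()),int(q[:,0].min()):int(q[:,0].max())]*255 for x in (br.astype(np.uint8),bl,wood)]))
    ~~~~~~~~~~~^^^^^^^^^^^^^^^^^^^^^^^^^^^^^^^^^^^^^^^^^^^^^^^^^^^^^^^^^^^^^^^^^^^^^^^^^^^^^^^^^^^^^^^^^^^^^^^^^^^^^^^^^^^^^^^^^^^^^^^^^^^^^^^^^^^^^^^^^^^^^^^^^^^^^^
cv2.error: OpenCV(4.12.0) /io/opencv/modules/imgcodecs/src/loadsave.cpp:1146: error: (-215:Assertion failed) !_img.empty() in function 'imwrite'
```

```bash
sed -i 's/int(q\[:,1\].min())/max(0,int(q[:,1].min()))/; s/int(q\[:,0\].min())/max(0,int(q[:,0].min()))/' h.py
python3 - <<'E'
from h import *
im=cv2.imread("pics/wrist1.png")
measure("wrist",im,s0=(598,-1))
p=eyes.camera_params("wrist")
print(-p["camera_from_world"][:3,:3].T@p["camera_from_world"][:3,3], proj("wrist",[665.5,-57,230.7]))
s=(598.5,-1);c=(625.5,-24)
overlay("wrist",im,[(circ(s,80,60),(0,255,0)),(circ(s,39,60),(0,255,255)),(circ(s,41.5,60),(0,255,255)),(circ(c,30,69),(255,255,255)),(circ(c,30,60),(255,0,255))],(250,85),(95,85),4,"pics/z3.png")
x=cv2.imread("pics/z3.png");cv2.imwrite("pics/z3.png",x[:,x.shape[1]//2:])
m=cv2.imread("pics/m_wrist.png");cv2.imwrite("pics/m_wrist.png",cv2.resize(m,(780,int(780*m.shape[0]/m.shape[1]))))
E
```

```text
wrist ring (array([598.26814222,  -0.97778968]), np.float64(1.0020380169365852))
wrist bluebox (array([220.25,  89.25]), array([281.25, 151.  ]))
wrist foot (array([625.76015119, -25.93153979]), np.float64(0.9750024339336384))
wrist plate (array([ 5.98290044e+02, -5.50160927e-01]), np.float64(1.317150650217057))
[613.81354715 -11.40060817 373.08095443] [[252.67127858 244.37614555]]
```

View pics/z3.png

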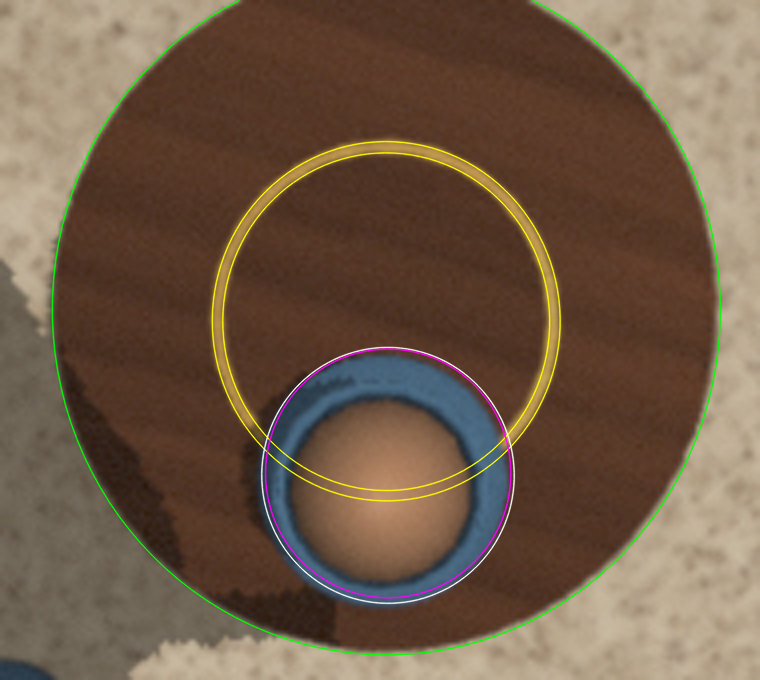

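View pics/m_wrist.png

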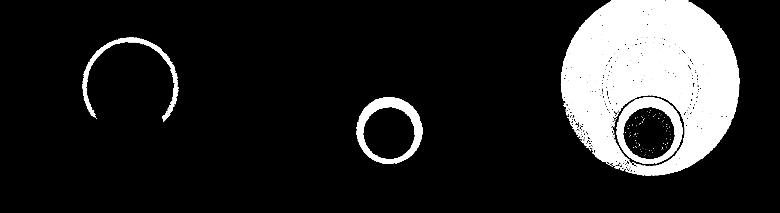

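Ring at (598.4,−1) and cup at (625.3,−25): the overlay matches closely. Next I lower the tool beside the cup, behind it on the push line.

Call:
{"op": "move_arm", "data": {"deltas": [[-0.4,-0.2,0,0,0,0],[0,0,2.5,0,0,0],[0,0,2.5,0,0,0],[0,0,2.5,0,0,0],[0,0,2.5,0,0,0],[0,0,2,0,0,0],[0,0,1.5,0,0,0],[0,0,1,0,0,0],[0,0,0.5,0,0,0],[0,0,0,0,0,0]]}}

```text
time_s: 4.25
eef_pos: [667.4, -61.3, 81.2]
ee_rot: [-0.0, 0.35, 0.937, 0.0]
force: [0.5, 0.1, -0.2]
grip_width: -0.002
```

Run:
```python
from h import *
s=ctrl.sense(); print(s["eef_pos"],s["force"])
im=eyes.capture("wrist"); cv2.imwrite("pics/wrist2.png",im)
S=(598.4,-1);c=(625.3,-25)
print(proj("wrist",s["eef_pos"]),proj("wrist",[[*c,60]]))
im=eyes.capture("scene"); cv2.imwrite("pics/scene2.png",im)
overlay("scene",im,[(circ(S,80,60),(0,255,0)),(circ(c,30,60),(255,255,255))],(257,175),(45,45),4,"pics/z4.png")
```

```text
[667.43779429 -61.25887424  81.18307203] [ 0.48801946  0.07391194 -0.18092762]
[[252.45433338 243.72540045]] [[251.9382477  126.81487423]]
```

View pics/wrist2.png

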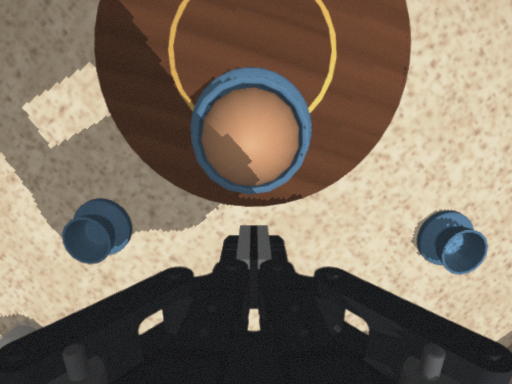

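View pics/z4.png

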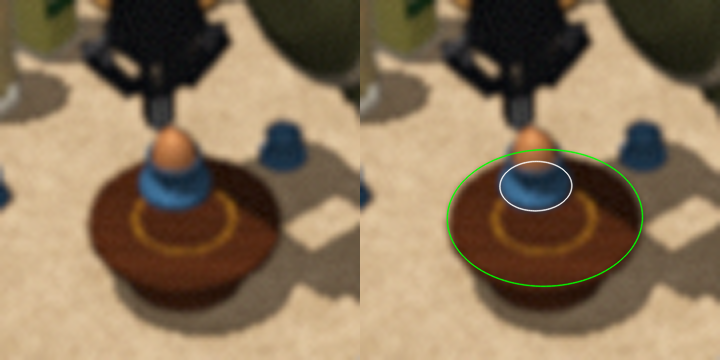

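Finger tips are clear of the cup and plate and lined up with the cup in the wrist view (252 vs 252 px). I'll lower to foot height and close most of the gap.

Call:
{"op": "move_arm", "data": {"deltas": [[0,0,0.5,0,0,0],[0,0,0.5,0,0,0],[0,0,0.4,0,0,0],[0,0,0.25,0,0,0],[0.3,0,0,0,0,0],[0.3,0,0,0,0,0],[0.3,0,0,0,0,0],[0.2,0,0,0,0,0],[0,0,0,0,0,0],[0,0,0,0,0,0]]}}

```text
time_s: 5.35
eef_pos: [659.1, -54.0, 64.9]
ee_rot: [0.0, 0.35, 0.937, -0.0]
force: [0.2, 0.4, 0.1]
grip_width: -0.002
```

Run:
```python
from h import *
s=ctrl.sense(); print(s["eef_pos"],s["force"])
im=eyes.capture("wrist"); cv2.imwrite("pics/wrist3.png",im)
im=eyes.capture("scene"); overlay("scene",im,[],(257,175),(45,45),4,"pics/z5.png")
```

```text
[659.12632387 -53.99124922  64.92467804] [0.1906606  0.40167749 0.07102886]
```

View pics/wrist3.png

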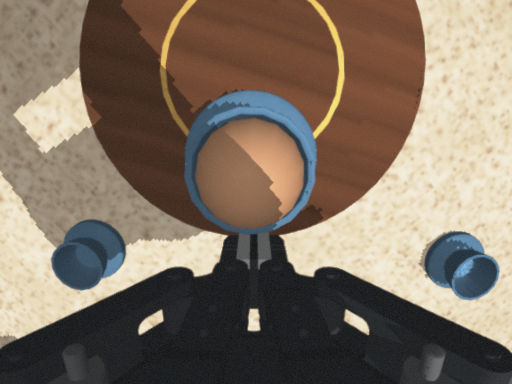

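View pics/z5.png

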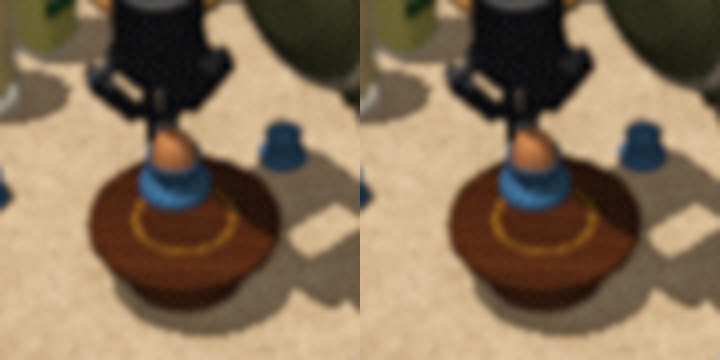

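The tip is about 3 mm from the foot, 5 mm above the plate, and nothing has moved. Now the gentle push.

Call:
{"op": "move_arm", "data": {"deltas": [[0.1,0,0,0,0,0],[0.15,0,0,0,0,0],[0.2,0,0,0,0,0],[0.25,0,0,0,0,0],[0.25,0,0,0,0,0],[0.25,0,0,0,0,0],[0.25,0,0,0,0,0],[0.2,0,0,0,0,0],[0.15,0,0,0,0,0],[0.1,0,0,0,0,0]]}}

```text
time_s: 6.45
eef_pos: [644.7, -41.4, 64.8]
ee_rot: [-0.0, 0.35, 0.937, 0.0]
force: [0.1, -0.4, -0.4]
grip_width: -0.0
```

Run:
```python
from h import *
s=ctrl.sense(); print(s["eef_pos"],s["force"])
im=eyes.capture("wrist"); cv2.imwrite("pics/wrist4.png",im)
im=eyes.capture("scene"); cv2.imwrite("pics/scene4.png",im); overlay("scene",im,[],(257,175),(45,45),4,"pics/z6.png")
measure("scene",im,s0=(598,-1))
```

```text
[644.66338495 -41.41479989  64.80727107] [ 0.12504175 -0.35650978 -0.38824147]
scene ring (array([ 5.99193859e+02, -1.74349847e-01]), np.float64(3.312872940053718))
scene bluebox (array([248.25, 174.5 ]), array([265.25, 185.75]))
scene foot (array([610.06661461,  -9.74731752]), np.float64(1.4035818352344727))
scene plate (array([587.52689905,  11.03684801]), np.float64(6.472545227462504))
```

View pics/wrist4.png

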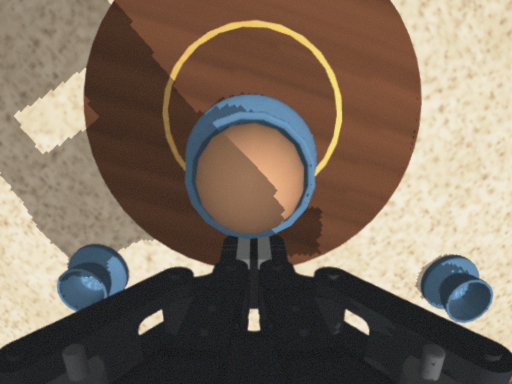

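View pics/z6.png

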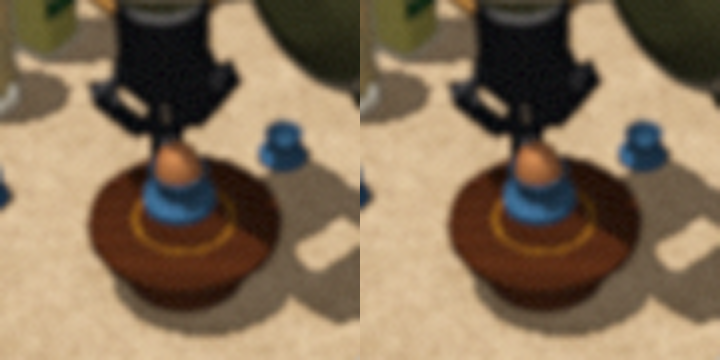

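The cup slides upright with the egg seated. About 19 mm remains, so I'll go 16 mm and then measure.

Call:
{"op": "move_arm", "data": {"deltas": [[0.1,0,0,0,0,0],[0.15,0,0,0,0,0],[0.2,0,0,0,0,0],[0.25,0,0,0,0,0],[0.25,0,0,0,0,0],[0.25,0,0,0,0,0],[0.2,0,0,0,0,0],[0.15,0,0,0,0,0],[0.05,0,0,0,0,0],[0,0,0,0,0,0]]}}

```text
time_s: 7.55
eef_pos: [632.6, -30.9, 64.8]
ee_rot: [-0.0, 0.35, 0.937, 0.0]
force: [1.2, 0.1, -0.3]
grip_width: -0.0
```

Run:
```python
from h import *
s=ctrl.sense(); print(s["eef_pos"],s["force"])
p=eyes.camera_params("wrist"); im=eyes.capture("wrist"); cv2.imwrite("pics/wrist5.png",im)
S=(598.4,-1); e=s["eef_pos"]; tx=np.array([-.7584,.6518])
res=[(circ(S,39,60),(0,255,255))]
for d,col in((41,(255,255,255)),(42.5,(0,0,255))):
    c=e[:2]+d*tx; print(d,c,c-S); res.append((circ(c,30,69),col))
overlay("wrist",im,res,(252,140),(100,100),4,"pics/z7.png",p)
x=cv2.imread("pics/z7.png");cv2.imwrite("pics/z7.png",cv2.resize(x[:,x.shape[1]//2:],(600,600)))
im=eyes.capture("scene"); cv2.imwrite("pics/scene5.png",im)
overlay("scene",im,[(circ(S,80,60),(0,255,0))],(257,175),(45,45),4,"pics/z8.png")
```

```text
[632.61786476 -30.93765539  64.79257189] [ 1.23018991  0.12088687 -0.32359091]
41 [601.52346476  -4.21385539] [ 3.12346476 -3.21385539]
42.5 [600.38586476  -3.23615539] [ 1.98586476 -2.23615539]
```

View pics/z7.png

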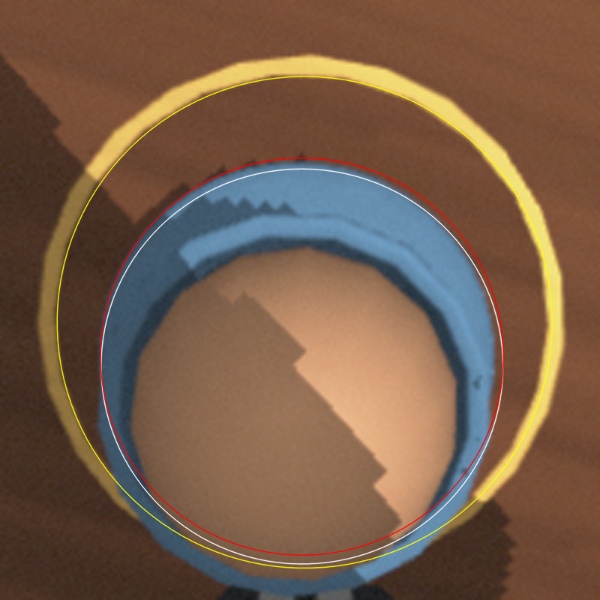

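View pics/z8.png

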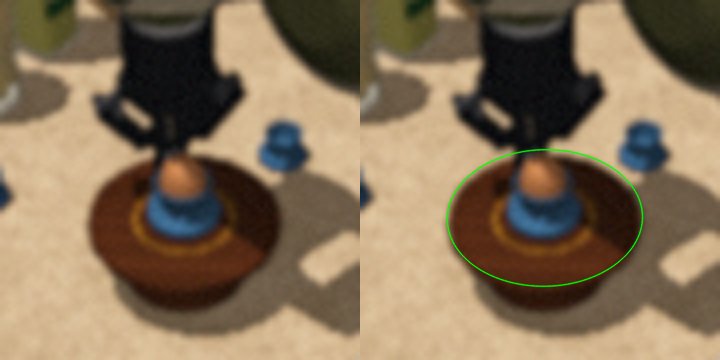

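The red circle fits the foot's front edge, so the face offset is about 12.5 mm and about 3 mm is left. I'll finish the push, then back straight off.

Call:
{"op": "move_arm", "data": {"deltas": [[0.1,0,0,0,0,0],[0.1,0,0,0,0,0],[0.1,0,0,0,0,0],[0,0,0,0,0,0],[0,0,0,0,0,0],[-0.2,0,0,0,0,0],[-0.6,0,0,0,0,0],[-1,0,0,0,0,0],[-1.5,0,0,0,0,0],[-1.5,0,0,0,0,0]]}}

```text
time_s: 8.65
eef_pos: [667.5, -61.4, 64.8]
ee_rot: [0.0, 0.35, 0.937, -0.0]
force: [-1.6, 0.1, 0.1]
grip_width: -0.002
```

Call:
{"op": "move_arm", "data": {"deltas": [[-0.5,0,0,0,0,0],[0,0,-1,0,0,0],[0,0,-2,0,0,0],[0,0,-2.5,0,0,0],[0,0,-2.5,0,0,0],[0,0,-2.5,0,0,0],[0,0,-2.5,0,0,0],[0,0,-2,0,0,0],[0,0,-1,0,0,0],[0,0,0,0,0,0]]}}

```text
time_s: 9.65
eef_pos: [670.6, -63.7, 226.4]
ee_rot: [0.001, 0.35, 0.937, 0.0]
force: [0.2, 1.0, -0.8]
grip_width: 0.003
```

Run:
```python
from h import *
s=ctrl.sense(); print(s["time_s"],s["eef_pos"],s["force"])
p=eyes.camera_params("wrist"); im=eyes.capture("wrist"); cv2.imwrite("pics/wrist6.png",im)
S=(598.4,-1)
measure("wrist",im,s0=S)
q=proj("wrist",[[*S,60]],p)[0]
overlay("wrist",im,[(circ(S,39,60),(0,255,255)),(circ(S,80,60),(0,255,0)),(circ(S,30,69),(255,255,255))],q,(85,min(85,int(q[1]))),4,"pics/z9.png",p)
x=cv2.imread("pics/z9.png");cv2.imwrite("pics/z9.png",x[:,x.shape[1]//2:])
for n in ("scene","top"):
    im=eyes.capture(n); cv2.imwrite(f"pics/{n}6.png",im); measure(n,im,s0=S)
overlay("scene",cv2.imread("pics/scene6.png"),[(circ(S,80,60),(0,255,0))],(257,175),(45,45),4,"pics/z10.png")
```

```text
9.65 [670.62315947 -63.65229215 226.42364165] [ 0.1952431   0.98284493 -0.81426881]
wrist ring (array([597.19090185,  -1.07391642]), np.float64(0.9944128946871373))
wrist bluebox (array([219.5,  37.5]), array([283.75, 103.75]))
wrist foot (array([597.47695497,  -2.15377525]), np.float64(1.1064520072624622))
wrist plate (array([597.53210365,  -1.04921352]), np.float64(1.82215950224046))
scene ring (array([ 5.98706247e+02, -3.10746160e-01]), np.float64(2.979650870237599))
scene bluebox (array([249.25, 179.  ]), array([266.75, 189.75]))
scene foot (array([595.67659225,   2.70909089]), np.float64(1.0483648545068505))
scene plate (array([590.38267378,   7.46269123]), np.float64(4.135265680216463))Traceback (most recent call last):
  File "<stdin>", line 10, in <module>
  File "h.py", line 43, in measure
    cn=max(cv2.findContours(bl,cv2.RETR_EXTERNAL,cv2.CHAIN_APPROX_NONE)[0],key=cv2.contourArea).reshape(-1,2)
       ~~~^^^^^^^^^^^^^^^^^^^^^^^^^^^^^^^^^^^^^^^^^^^^^^^^^^^^^^^^^^^^^^^^^^^^^^^^^^^^^^^^^^^^^
ValueError: max() iterable argument is empty
```

View pics/z9.png

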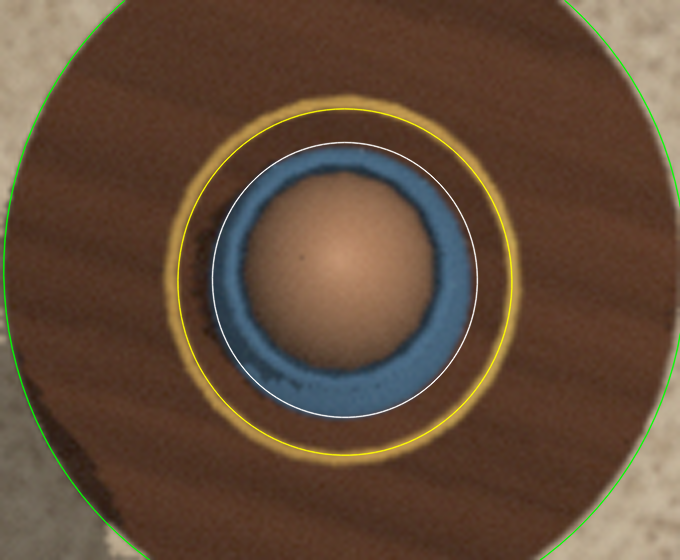

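View pics/top6.png

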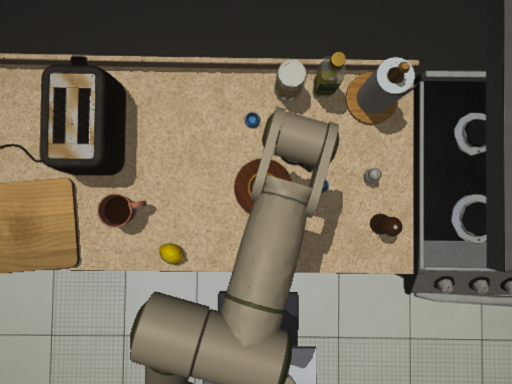

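The wrist view shows the foot centred about 1 mm from the ring centre, with brown plate visible all round inside the ring. One more look at the scene view before handing in.

Run:
```python
from h import *
a=cv2.imread("pics/scene0.png");b=cv2.imread("pics/scene6.png")
f=lambda x:cv2.resize(x[110:310,150:370],None,fx=1.8,fy=1.8,interpolation=cv2.INTER_CUBIC)
cv2.imwrite("pics/cmp.png",np.hstack([f(a),f(b)]))
```

```text
(no output)
```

View pics/cmp.png

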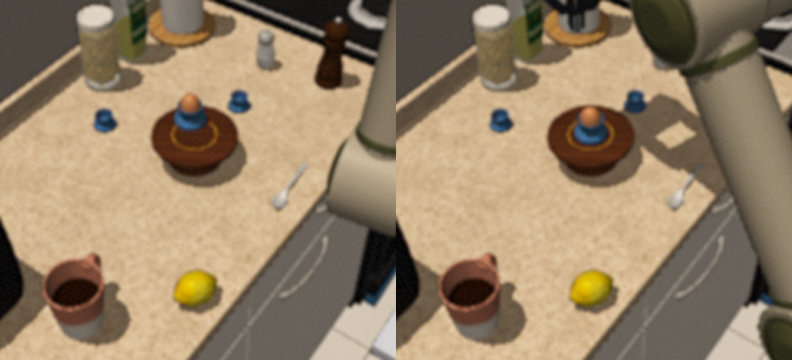

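The before and after views match for the stand, mug, lemon, spoon and small cups. The cup is upright in the ring with its egg, and the arm is clear.

```bash
python3 -c "
from rig import order
print(order.finish_job())"
```

```text
the job is handed in; nothing more can be done
None
```

The egg cup now stands upright in the middle of the stand, with its foot inside the brass ring and the egg still in it. I pushed it about 36 mm with the side of the shut fingers, about 5 mm above the plate, then backed straight off and raised the arm. The job was handed in at about 10 s.

**Cup position:** the last wrist picture puts the foot about 1 mm from the ring centre, with bare plate visible all round inside the ring. The coarser scene view gave about 4 mm, which is still inside the 9 mm allowance.

**Stand and bystanders:** in the last pictures the stand was within about 1 mm of where it began. The mug, lemon, teaspoon and the two look-alike cups looked unmoved in the scene view. The salt and pepper mill were mostly hidden by the arm there, but looked unmoved in the top view.

**Forces:** the readings taken between moves stayed below 2 N.

**Failed check:** the final top-camera measurement did not work, because the arm hid the cup from that camera.

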